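# Change over the dry bath: white vial out, amber reagents in

### The arm

A 6-joint arm with a two-finger parallel gripper is mounted at the origin on a cart in front of the work surface, level with it; the furniture and walls round the work are solid. World frame = base frame: x ahead of the robot, y to its left, z up, the work surface at z = 0. Lengths are in m, angles in rad, forces in N, time in s.
With the tool pointing down it reaches from about 0.375 to 0.975 m from the base axis. Payload 3.8 kg.
Tool frame: the origin (TCP) lies at the very end of the fingers, on their centre line; the grasp point (between the pads) lies 19 mm behind it; z points along the fingers, y is the line along which they close (so a half turn about z gives the same grasp; the last joint's range is limited). The gripper opens to 85 mm and grips with 20 to 120 N. Pads are 22 mm wide; open, the fingers measure 114 mm over their backs; the gripper's body (76 mm by 85 mm) begins 54 mm behind the grasp point. The pads swing forward as they close: fully open they stand 13 mm farther back than shut.
Start: joints at [-1.34, 0.264, 1.604, -0, 1.274, -0.037], TCP at [0.179, -0.651, 0.231] pointing down, gripper open.
Joint ranges: [-2.63, 2.63], [-0.94, 2.18], [0.31, 2.57], [-1.31, 4.45], [0, 2.66], [-2.55, 2.55]. Speed limits (rad/s): [2.57, 2.57, 3.14, 3.14, 3.14, 3.14].

### API

Orientations are given as a rotation vector (axis times angle).
In Python, from workcell import monitor, viewer, job gives the robot as it stands. The module is installed in compiled form; this text tells all that it offers.
- The arm moves only by the tool step_arm, never from a script. Its argument "series" is one flat list of numbers, 4 for each row, row after row: the shift along the tool's x, y, z in m, then the turn about the tool's z in rad. A call has 1 to 8 rows; each row is the pose to reach, as a shift and turn from the pose commanded when the call began, along the tool's axes at that moment; what a row does not reach only later rows make up. A row lasts 1/8 s, in which the tool goes at most 62.5 mm and 10.7 degrees, less where a joint would pass 70% of its speed; a pose out of reach is approached as far as the arm can. A call with a gripper value outside its range is refused whole. "gripper" is the opening, from 0 (shut) to 1 (fully open), set as the call begins (left out, the last holds). The fingers move at their own pace and stop on an object; "newtons" is the grip in N (left out, the last holds). Time passes only in rows, so rows that repeat a pose let the fingers close. It gives the time, the measured TCP pose, the force, the opening and the grip force at its end, in the units of the state.
- monitor.read_state(): the state, without advancing time (a new reading comes with each control period).
- viewer.read_camera(name): name is "side" or "top" or "wrist"; returns a dict with "image" (420x560x3 uint8, red, green, blue), "intrinsics" (3x3 intrinsics, pixels), "distortion" ([k1, k2, p1, p2, k3] as OpenCV has them; the pictures are not rectified), "T" (4x4, takes a point from camera to world coordinates); the wrist camera has in their place "hand_eye" (4x4, takes a point from camera to tool coordinates, whose origin is the TCP and whose axes are the flange's). Camera axes: x right, y up, looking along -z (the intrinsics and any distortion apply to the point x, -y, -z); pixel columns grow to the right and rows downward; lengths in m; the calibration is good to about 2 mm. A picture is of the moment at which its call begins: read the wrist's pose just before it. There is no depth.
- job.finish_job(): hands the job in; it is judged then, once.
Trained networks look in a picture, given as the dict that the camera call returned (one of the last four; its "shot" number tells which), for a name from the list of things; names that differ only in an ending like _2 or _b are one class to them, and where a whole thing is asked for, a point or a joint stands for the part that bears it (a point fixed in the world has none). Each returns a list of dicts, best first, with "score" (0 to 1); they miss things now and then, are a little off and sometimes report something else, mostly with a low value. They report only what shows in the picture. A call takes as long as a camera call. They do not tell look-alikes from the thing itself.
- viewer.boxes_of(picture, label): "extent" ([centre column, centre row, width, height] in pixels, round what is visible of it).
- viewer.spot_point(picture, label): "point" ([column, row] in pixels: a listed point, or the origin of a listed thing).
The state is a dict: "time": time; "q": joint angles; "joint_vel": joint speeds; "joint_torque": joint torques, N m; "tool_pos": TCP position; "tcp_rot": TCP orientation; "wrist_force": force on the tool from outside, world axes, zero at the start; "torque": the same for the moment, N m; "width": opening from 0.0 (shut) to 1.0 (fully open); "grip_force": force on a finger pad.
Only numpy, scipy, OpenCV 4.12 (cv2) and the standard library are available. Lean on these libraries where they do the work, as an engineer would, in place of code of your own. Each camera call takes 0.05 s, during which the arm holds its last target. There are 200 camera calls.

### The job

The white vial standing in the dry bath is warm: take it out and stand it wholly on the round cork mat. Then load the light-sensitive reagents, which are the three brown (amber) bottles on the bench, each upright in the warming block whose pocket fits it and fully down on the pocket's floor. Set every bottle down rather than dropping it, tip nothing over, and leave the white bottle with the red cap and the white bottle with the orange cap where they stand.

Things in the scene. Friction and masses are not known exactly. Their poses are not given: they have to be found in the camera images.
- amber_vial: Small brown (amber) glass vial with a blue cap, standing on the bench: 47 mm high, body diameter 21 mm up to 36 mm, cap diameter 18 mm above; about 20 g. It goes in the small pocket. Origin: centre of its underside; z up along its axis.
- amber_dropper: Brown (amber) glass dropper bottle with a tall black cap, standing on the bench: 63 mm high, body diameter 34 mm up to 47 mm, cap diameter 19 mm above; about 45 g. It goes in the medium pocket. Origin: centre of its underside; z up along its axis.
- amber_bottle: Large brown (amber) reagent bottle with a black cap, standing on the bench: 126 mm high, body diameter 60 mm, straight-sided up to about 85 mm, then a shoulder and a cap of 33 mm diameter from 110 mm up; about 280 g. It goes in the large pocket. Origin: centre of its underside; z up along its axis.
- white_vial: All-white vial, already warmed, standing at the start in the pocket of the small block: 51 mm high, body diameter 23 mm up to 40 mm, white cap diameter 19 mm above; about 20 g; its lowest 18 mm are inside the pocket. Origin: centre of its underside; z up along its axis.
- oil_bottle: White bottle with a red cap and a green label band, diameter 29 mm, 56 mm high, standing on the bench. To be left alone. Origin: centre of its underside; z up along its axis.
- white_bottle: White bottle with an orange cap, diameter 48 mm, 96 mm high, standing on the bench. To be left alone. Origin: centre of its underside; z up along its axis.
- cork_mat: Round cork mat, diameter 90 mm, 6 mm thick, lying fixed on the bench among the bottles. Origin: centre of its underside; its top is 6 mm above that. (Behind the work area stand two microscopes, 0.43 m high, whose eyepieces and stages begin at x = 0.61 m: keep the gripper and wrist in front of them on long swings.)
- block_small: Small-pocket block of the white dry bath: aluminium, 92 x 92 x 44 mm, fixed, one of three in a row along y (97 mm apart, order varies). Round black-lined pocket in its top, tapering from 33 mm at the mouth to 25 mm at the floor, 18 mm deep; fits the small vials (21 mm). Origin: centre of the block's underside, 14 mm above the bench; pocket floor at z = 26 mm, top at z = 44 mm; x, y along its sides.
- block_medium: Medium-pocket block of the white dry bath: aluminium, 92 x 92 x 44 mm, fixed, one of three in a row along y (97 mm apart, order varies). Round black-lined pocket in its top, tapering from 46 mm at the mouth to 37 mm at the floor, 18 mm deep; fits the dropper bottle (34 mm). Origin: centre of the block's underside, 14 mm above the bench; pocket floor at z = 26 mm, top at z = 44 mm; x, y along its sides.
- block_large: Large-pocket block of the white dry bath: aluminium, 92 x 92 x 44 mm, fixed, one of three in a row along y (97 mm apart, order varies). Round black-lined pocket in its top, tapering from 74 mm at the mouth to 64 mm at the floor, 18 mm deep; fits the large bottle (60 mm). Origin: centre of the block's underside, 14 mm above the bench; pocket floor at z = 26 mm, top at z = 44 mm; x, y along its sides.
Not all that is in view belongs to the job. Leave any purple look-alike of the white_vial alone.

How it is judged:
At the end, for the whole second after the job is handed in: Amber vial, dropper and large bottle each in the small, medium and large pocket: within 8 mm of its axis and 5 mm of its floor. White vial within 36 mm of the cork mat's centre, foot within 4 mm of its top. All upright within 0.12 rad, at rest; the two white bottles within 15 mm of their start (horizontal distance between amber_vial and block_small below 0.008 m and z of amber_vial in the frame of block_small between 0.021 and 0.031 m and angle between each of amber_vial, amber_dropper, amber_bottle, white_vial, oil_bottle, white_bottle's own z axis and vertical below 0.12 rad and linear speed of each of amber_vial, amber_dropper, amber_bottle, white_vial below 0.02 m/s and horizontal distance between amber_dropper and block_medium below 0.008 m and z of amber_dropper in the frame of block_medium between 0.021 and 0.031 m and horizontal distance between amber_bottle and block_large below 0.008 m and z of amber_bottle in the frame of block_large between 0.021 and 0.031 m and horizontal distance between white_vial and cork_mat below 0.036 m and z of white_vial in the frame of cork_mat between 0.003 and 0.01 m and distance of each of oil_bottle, white_bottle from where it was at the start of the episode below 0.015 m); the robot touches nothing.
It fails at once if a bottle or vial to be moved is tipped over (angle between any of amber_vial, amber_dropper, amber_bottle, white_vial's own z axis and vertical above 0.7 rad).
It fails at once if a bottle or vial to be moved is dropped (falls freely by 3 cm or more) ((linear speed of amber_vial above 0.77 m/s and contact force between the fingers and amber_vial below 0.05 N) or (linear speed of amber_dropper above 0.77 m/s and contact force between the fingers and amber_dropper below 0.05 N) or (linear speed of amber_bottle above 0.77 m/s and contact force between the fingers and amber_bottle below 0.05 N) or (linear speed of white_vial above 0.77 m/s and contact force between the fingers and white_vial below 0.05 N)).
It fails at once if the white bottle with the red cap is pushed from its place (distance of oil_bottle from where it was at the start of the episode above 0.015 m).
It fails at once if the white bottle with the orange cap is pushed from its place (distance of white_bottle from where it was at the start of the episode above 0.015 m).
It also fails if it takes over 128 s, if anything falls off the work surface, if the arm or the gripper's body presses on something with over 40 N, if the wrist force passes 120 N, or if a joint passes its speed limit or range.

## Working session

There is one attempt and no reset: what is moved stays moved. The work goes in short steps, Python scripts to look and compute and a tool call to move; the robot and the scene stay as the last step left them, time stands still between calls to the robot, and variables do not carry over. Pictures are saved under pics/ and viewed, at most 16 in all, crops included, and the job is handed in when it is done.

Besides the shell and the picture viewer there is one more tool, called after "Emit:" as name(argument=value, ...) on one line, values as JSON. step_arm: Moves the arm, as the interface text tells. Its arguments: {"type":"object","properties":{"series":{"type":"array"},"gripper":{"type":"number"},"newtons":{"type":"number"}},"required":["series"]}

```bash
mkdir -p pics; cat > h.py <<'E'
import numpy as np, cv2
from workcell import monitor, viewer, job
from scipy.spatial.transform import Rotation as R
F=np.diag([1,-1,-1.])
def ray(p,uv,T=None):
    T=p["T"] if T is None else T
    n=cv2.undistortPoints(np.array([[uv]],float),np.array(p["intrinsics"]),np.array(p["distortion"])).ravel()
    d=T[:3,:3]@(F@np.array([n[0],n[1],1.])); return np.array(T[:3,3]),d/np.linalg.norm(d)
def atz(p,uv,z,T=None):
    o,d=ray(p,uv,T); return o+d*(z-o[2])/d[2]
def proj(p,X,T=None):
    T=np.array(p["T"]) if T is None else T
    c=F@(T[:3,:3].T@(np.array(X)-T[:3,3]))
    return cv2.projectPoints(c.reshape(1,1,3),np.zeros(3),np.zeros(3),np.array(p["intrinsics"]),np.array(p["distortion"]))[0].ravel()
def tri(rs):
    A=0;b=0
    for o,d in rs:
        M=np.eye(3)-np.outer(d,d);A=A+M;b=b+M@o
    X=np.linalg.solve(A,b); return X,[np.linalg.norm((np.eye(3)-np.outer(d,d))@(X-o)) for o,d in rs]
def wrist():
    s=monitor.read_state();T=np.eye(4);T[:3,:3]=R.from_rotvec(s["tcp_rot"]).as_matrix();T[:3,3]=s["tool_pos"]
    p=viewer.read_camera("wrist");return p,T@np.array(p["hand_eye"])
def save(n,im): cv2.imwrite(f"pics/{n}.png",cv2.cvtColor(np.ascontiguousarray(im),cv2.COLOR_RGB2BGR))
N=["amber_vial","amber_dropper","amber_bottle","white_vial","oil_bottle","white_bottle","cork_mat","block_small","block_medium","block_large"]
E
python3 - <<'E'
from h import *
np.set_printoptions(precision=3,suppress=True)
s=monitor.read_state();print(s["tool_pos"],s["tcp_rot"],s["width"])
P={}
for c in("side","top"):
    p=viewer.read_camera(c);P[c]=p;save(c,p["image"]);print(c,np.array(p["T"])[:3,3])
for n in N:
    for c in P:
        print(n,c,[(np.round(r["point"]),round(r["score"],2)) for r in viewer.spot_point(P[c],n)[:3]],[(np.round(r["extent"]),round(r["score"],2)) for r in viewer.boxes_of(P[c],n)[:3]])
E
```

```text
[ 0.178 -0.65   0.23 ] [-3.111 -0.419  0.   ] 1.0008981788484648
side [ 0.319 -0.928  0.497]
top [0.245 0.025 1.435]
amber_vial side [(array([289., 212.]), 0.59)] [(array([290., 204.,   8.,  13.]), 0.57)]
amber_vial top [(array([225., 218.]), 0.56)] [(array([226., 217.,  10.,  12.]), 0.6)]
amber_dropper side [] []
amber_dropper top [(array([154., 233.]), 0.59), (array([254., 243.]), 0.57), (array([225., 216.]), 0.37)] [(array([149., 232.,   9.,   9.]), 0.69), (array([256., 240.,  25.,  29.]), 0.33)]
amber_bottle side [(array([280., 197.]), 0.56)] [(array([267., 201.,  20.,  42.]), 0.93)]
amber_bottle top [(array([255., 241.]), 0.87)] [(array([256., 242.,  25.,  27.]), 0.69)]
white_vial side [(array([361., 287.]), 0.69), (array([351., 265.]), 0.55), (array([307., 276.]), 0.52)] [(array([307., 262.,  16.,  18.]), 0.77), (array([361., 280.,   6.,  27.]), 0.72), (array([351., 255.,   9.,  23.]), 0.69)]
white_vial top [(array([346., 175.]), 0.64), (array([386., 216.]), 0.56), (array([378., 177.]), 0.42)] [(array([347., 172.,  13.,  14.]), 0.66), (array([388., 213.,  10.,  13.]), 0.52), (a
[... 404 characters left out ...]
ork_mat top [(array([165., 262.]), 0.77)] [(array([168., 266.,  34.,  36.]), 0.93)]
block_small side [(array([310., 285.]), 0.77)] [(array([308., 273.,  53.,  39.]), 0.57)]
block_small top [(array([387., 216.]), 0.58)] [(array([389., 213.,  41.,  41.]), 0.84)]
block_medium side [(array([294., 262.]), 0.76), (array([290., 209.]), 0.44)] [(array([292., 251.,  49.,  29.]), 0.58)]
block_medium top [(array([352., 227.]), 0.89)] [(array([354., 220.,  44.,  44.]), 0.69)]
block_large side [] [(array([323., 303.,  66.,  47.]), 0.78), (array([307., 264.,  10.,  15.]), 0.19)]
block_large top [(array([423., 210.]), 0.79)] [(array([423., 210.,  40.,  44.]), 0.91), (array([166., 265.,  34.,  33.]), 0.27)]
```

```bash
python3 - <<'E'
import cv2
a=cv2.imread("pics/top.png")[140:300,110:470];cv2.imwrite("pics/top_c.png",cv2.resize(a,None,fx=2.2,fy=2.2,interpolation=cv2.INTER_CUBIC))
a=cv2.imread("pics/side.png")[130:350,180:430];cv2.imwrite("pics/side_c.png",cv2.resize(a,None,fx=2.6,fy=2.6,interpolation=cv2.INTER_CUBIC))
E
python3 - <<'E'
from h import *
np.set_printoptions(precision=3,suppress=True)
p=viewer.read_camera("top")
for n,uv in dict(vial=(225,218),drop=(154,233),bottle=(255,241),w346=(346,175),w386=(386,216),w378=(378,177),oil=(207,261),wb=(188,233),cork=(165,262)).items(): print(n,atz(p,uv,0))
for n,uv in dict(bs=(387,216),bm=(352,227),bl=(423,210)).items(): print(n,atz(p,uv,.014))
for n,e in dict(bs=(389,213),bm=(354,220),bl=(423,210)).items(): print(n,atz(p,e,.05))
E
```

```text
vial [0.539 0.153 0.   ]
drop [0.522 0.353 0.   ]
bottle [0.465 0.078 0.   ]
w346 [ 0.618 -0.195  0.   ]
w386 [ 0.489 -0.287  0.   ]
w378 [ 0.601 -0.283  0.   ]
oil [0.427 0.214 0.   ]
wb [0.51  0.258 0.   ]
cork [0.438 0.329 0.   ]
bs [ 0.486 -0.287  0.014]
bm [ 0.468 -0.187  0.014]
bl [ 0.49  -0.39   0.014]
bs [ 0.487 -0.286  0.05 ]
bm [ 0.481 -0.19   0.05 ]
bl [ 0.484 -0.379  0.05 ]
```

View pics/top_c.png

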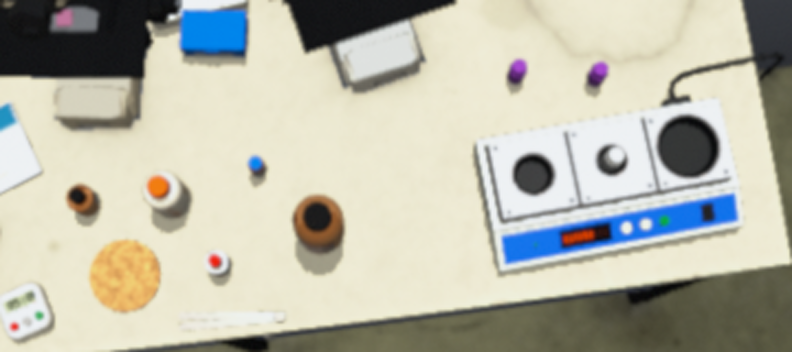

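View pics/side_c.png

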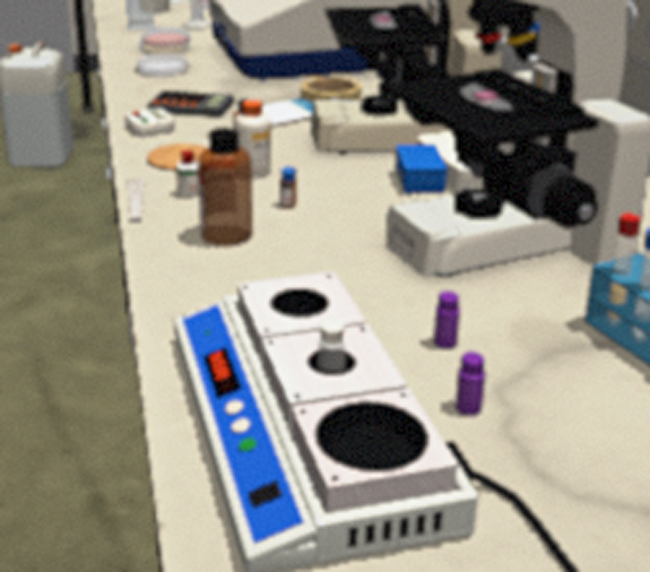

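Top crop: purple look-alikes at full px (345,172) and (381,173). The white vial is in the middle block at (388,212), with the medium pocket at (352,219) and the large pocket at (423,207). The amber dropper is at (147,231), and beside it the orange-capped white bottle at (185,228). The blue-capped amber vial is at (227,215), the big amber bottle at (255,241), the red-capped oil bottle at (209,260) and the mat at (167,265). For the white vial I choose (388,212): it is all white and in the bath. A closer crop will confirm it.

Emit:
step_arm(series=[0.386,-0.267,-0.12,0,0.386,-0.267,-0.12,0,0.386,-0.267,-0.12,0,0.386,-0.267,-0.12,0,0.386,-0.267,-0.12,0,0.386,-0.267,-0.12,0,0.386,-0.267,-0.12,0,0.386,-0.267,-0.12,0])

```text
time: 3.15
tool_pos: [0.4816, -0.2893, 0.3525]
tcp_rot: [3.112, 0.421, 0.002]
wrist_force: [1.2, 0.2, -0.4]
width: 1.003
grip_force: 0.0
```

```bash
cat > look.py <<'E'
from h import *
import sys
np.set_printoptions(precision=3,suppress=True)
# usage: look.py picname label:z ...
p,T=wrist();s=monitor.read_state();print(s["time"],s["tool_pos"],s["tcp_rot"],s["joint_vel"],"cam",T[:3,3])
if sys.argv[1]!="-":save(sys.argv[1],p["image"])
for a in sys.argv[2:]:
    n,z=a.split(":");z=float(z)
    print(n,[(np.round(r["point"]),round(r["score"],2),atz(p,r["point"],z,T)) for r in viewer.spot_point(p,n)[:3]],[(np.round(r["extent"]),round(r["score"],2)) for r in viewer.boxes_of(p,n)[:3]])
E
python3 look.py w1 block_small:.014 block_medium:.014 block_large:.014 white_vial:.04; python3 -c "
from h import *
print(np.round(viewer.read_camera('wrist')['hand_eye'],3))"
```

```text
3.2 [ 0.485 -0.286  0.354] [-3.112 -0.426 -0.01 ] [-0.065 -0.007  0.015 -0.046 -0.019 -0.121] cam [ 0.549 -0.27   0.495]
block_small [(array([274., 148.]), 0.91, array([ 0.494, -0.282,  0.014]))] [(array([270., 155.,  88.,  93.]), 0.65)]
block_medium [(array([198., 135.]), 0.61, array([ 0.485, -0.183,  0.014]))] [(array([192., 137.,  92.,  89.]), 0.6)]
block_large [(array([342., 167.]), 0.67, array([ 0.494, -0.378,  0.014]))] [(array([348., 170.,  95.,  88.]), 0.78), (array([270., 157.,  22.,  25.]), 0.34)]
white_vial [(array([300.,  62.]), 0.89, array([ 0.603, -0.285,  0.04 ])), (array([270., 152.]), 0.78, array([ 0.491, -0.278,  0.04 ])), (array([227.,  28.]), 0.66, array([ 0.617, -0.193,  0.04 ]))] [(array([270., 157.,  18.,  23.]), 0.83), (array([226.,  25.,  23.,  27.]), 0.69), (array([298.,  62.,  20.,  23.]), 0.67)]
[[-0.001  0.96   0.28   0.071]
 [ 1.     0.001  0.001 -0.   ]
 [ 0.001  0.28  -0.96  -0.142]
 [ 0.     0.     0.     1.   ]]
```

View pics/w1.png

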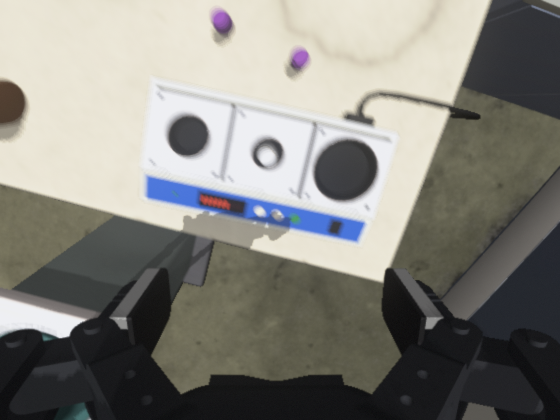

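Wrist picture: the all-white vial stands in the middle block at about (268,153). The purple ones at (222,21) and (299,60) stand on the bench and are not wanted. The medium pocket is at (188,135) and the large at (345,169). Next I measure the pocket mouths and the vial precisely.

```bash
cat > pk.py <<'E'
from h import *
np.set_printoptions(precision=4,suppress=True)
def dark(im,c,r=45):
    g=im.max(2);u,v=map(int,c);m=(g<75).astype(np.uint8);n,l,st,ce=cv2.connectedComponentsWithStats(m)
    k=[i for i in range(1,n) if st[i,4]>60 and np.hypot(*(ce[i]-c))<r*.5]
    i=max(k,key=lambda i:st[i,4]);pts=cv2.findContours((l==i).astype(np.uint8),cv2.RETR_EXTERNAL,cv2.CHAIN_APPROX_NONE)[0][0]
    h=cv2.convexHull(pts).reshape(-1,2);return h
def circ(p,c,z,T=None):
    h=dark(p["image"],c);X=np.array([atz(p,q,z,T)[:2] for q in h]);A=np.c_[2*X,np.ones(len(X))]
    s=np.linalg.lstsq(A,(X**2).sum(1),rcond=None)[0];return s[:2],np.sqrt(s[2]+s[:2]@s[:2])
p,T=wrist()
for n,c in dict(m=(188,135),s=(268,153),l=(345,169)).items(): print("wrist",n,*circ(p,c,.058,T))
b=[r for r in viewer.boxes_of(p,"white_vial") if abs(r["extent"][0]-268)<15][0]["extent"];print(b)
# top-of-cap circle: bright blob
q=viewer.read_camera("top")
for n,c in dict(m=(352,219),s=(388,213),l=(423,207)).items(): print("top",n,*circ(q,c,.058))
im=np.hstack([cv2.resize(p["image"][115:195,220:320],(500,400),interpolation=2),cv2.resize(q["image"][190:240,355:405],(290,400),interpolation=2)]);save("vialc",im)
E
python3 pk.py
```

```text
wrist m [ 0.484  -0.1817] 0.023542801374180994
wrist s [ 0.4888 -0.2788] 0.016225740874770845
wrist l [ 0.4937 -0.3759] 0.037995254525516796
[267.8, 152.4, 18.7, 29.5]
top m [ 0.4835 -0.184 ] 0.022052621558984437Traceback (most recent call last):
  File "pk.py", line 16, in <module>
    for n,c in dict(m=(352,219),s=(388,213),l=(423,207)).items(): print("top",n,*circ(q,c,.058))
                                                                                 ~~~~^^^^^^^^^^
  File "pk.py", line 9, in circ
    h=dark(p["image"],c);X=np.array([atz(p,q,z,T)[:2] for q in h]);A=np.c_[2*X,np.ones(len(X))]
  File "pk.py", line 6, in dark
    i=max(k,key=lambda i:st[i,4]);pts=cv2.findContours((l==i).astype(np.uint8),cv2.RETR_EXTERNAL,cv2.CHAIN_APPROX_NONE)[0][0]
ValueError: max() iterable argument is empty
```

Emit:
step_arm(series=[0.012,-0.009,0.05,0.18,0.012,-0.009,0.1,0.268,0.012,-0.009,0.151,0.268,0.012,-0.009,0.151,0.268,0.012,-0.009,0.151,0.268,0.012,-0.009,0.151,0.268])

```text
time: 4.55
tool_pos: [0.4912, -0.2807, 0.2037]
tcp_rot: [3.139, -0.001, 0.007]
wrist_force: [1.3, -0.6, 0.4]
width: 1.002
grip_force: 0.0
```

```bash
sed -i 's/^p,T=wrist()/if __name__!="__main__": raise SystemExit\np,T=wrist()/' pk.py; python3 - <<'E'
s=open('pk.py').read().split('if __name__')[0];open('pk.py','w').write(s)
E
python3 - <<'E'
from pk import *
ps=[];Ts=[]
for i in range(4):
    p,T=wrist();s=monitor.read_state();print(s["tool_pos"],s["tcp_rot"]);ps.append(p);Ts.append(T)
save("w2",p["image"])
for X in [(.484,-.182,.058),(.489,-.279,.058),(.494,-.376,.058),(.489,-.279,.091)]: print(proj(p,X,T))
for n,X in dict(m=(.484,-.182,.058),l=(.494,-.376,.058),s=(.489,-.279,.058)).items():
    try: print(n,*circ(p,proj(p,X,T),.058,T))
    except Exception as e: print(n,e)
print([(r["extent"],r["score"]) for r in viewer.boxes_of(p,"white_vial")])
E
```

```text
[ 0.4911 -0.2806  0.2035] [ 3.1388 -0.0004  0.007 ]
[ 0.4908 -0.2804  0.203 ] [ 3.1392 -0.0004  0.006 ]
[ 0.4905 -0.2802  0.2026] [ 3.1396 -0.0004  0.005 ]
[ 0.4902 -0.28    0.2021] [ 3.14   -0.0003  0.0039]
[157.1247 201.1322]
[274.7097 194.9867]
[393.3425 188.9534]
[274.6271 205.9445]
m [ 0.4841 -0.1821] 0.025060909129669965
l [ 0.4937 -0.3754] 0.03902648331823973
s [ 0.4883 -0.2787] 0.01803702670891912
[([283.0, 47.0, 27.7, 34.5], 0.83), ([274.0, 197.7, 28.7, 41.5], 0.74), ([162.5, 27.9, 40.6, 43.3], 0.58)]
```

View pics/w2.png

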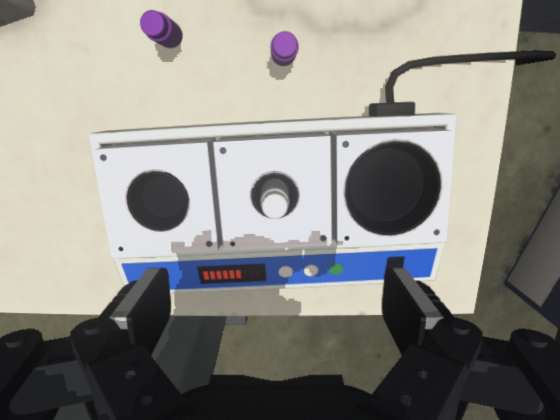

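The pockets agree between the two heights (medium .484,-.182; small .4885,-.2785; large .494,-.3757), and the vial cap sits where predicted for z=.091. I descend and grip.

Emit:
step_arm(series=[0,0,0.05,0,0,0,0.1,0,0,0,0.13,0,0,0,0.138,0,0,0,0.138,0,0,0,0.138,0], gripper=0.7)

```text
time: 5.55
tool_pos: [0.4909, -0.2804, 0.0643]
tcp_rot: [3.14, -0.0, 0.005]
wrist_force: [0.3, -0.0, 0.1]
width: 0.701
grip_force: 0.0
```

Emit:
step_arm(series=[0,0,0,0,0,0,0,0,0,0,0,0,0,0,0,0,0,0,0,0,0,0,0,0], gripper=0, newtons=25)

```text
time: 6.3
tool_pos: [0.4901, -0.2798, 0.0633]
tcp_rot: [3.141, -0.0, 0.002]
wrist_force: [-1.0, 0.9, 5.5]
width: 0.25
grip_force: 24.6
```

Emit:
step_arm(series=[0,0,-0.03,0,0,0,-0.07,0,0,0,-0.12,0,0,-0.03,-0.17,0,-0.01,-0.08,-0.22,0,-0.02,-0.13,-0.26,0,-0.02,-0.18,-0.27,0,-0.03,-0.22,-0.27,0])

```text
time: 7.3
tool_pos: [0.46, -0.0576, 0.3344]
tcp_rot: [3.141, 0.001, 0.006]
wrist_force: [-0.8, -0.4, -0.6]
width: 0.254
grip_force: 24.7
```

Emit:
step_arm(series=[-0.01,-0.05,0,0,-0.02,-0.1,0,0,-0.03,-0.15,0,0,-0.04,-0.2,0,0,-0.04,-0.25,0,0,-0.04,-0.29,0,0,-0.04,-0.31,0,0,-0.04,-0.31,0,0])

```text
time: 8.3
tool_pos: [0.4193, 0.251, 0.3317]
tcp_rot: [3.141, 0.003, -0.001]
wrist_force: [0.6, 0.2, -0.4]
width: 0.252
grip_force: 24.7
```

Emit:
step_arm(series=[0,0,0,0,0,0,0,0,0,0,0,0])

```text
time: 8.68
tool_pos: [0.4197, 0.2497, 0.3324]
tcp_rot: [-3.142, 0.003, -0.001]
wrist_force: [-0.1, 0.2, -0.5]
width: 0.25
grip_force: 24.7
```

```bash
python3 look.py w3 amber_vial:0 amber_dropper:0 amber_bottle:0 oil_bottle:0 white_bottle:0 cork_mat:0
```

```text
8.725 [0.42  0.25  0.332] [-3.142  0.002 -0.001] [ 0.005  0.    -0.002 -0.001 -0.001  0.001] cam [0.49  0.25  0.475]
amber_vial [(array([359.,  58.]), 0.78, array([0.545, 0.148, 0.   ]))] [(array([364.,  56.,  23.,  22.]), 0.92)]
amber_dropper [(array([179.,  78.]), 0.64, array([0.522, 0.371, 0.   ]))] [(array([176.,  74.,  34.,  31.]), 0.6)]
amber_bottle [] [(array([428., 136.,  89.,  57.]), 0.83)]
oil_bottle [(array([311., 151.]), 0.76, array([0.43 , 0.204, 0.   ]))] [(array([310., 157.,  24.,  27.]), 0.82)]
white_bottle [(array([269.,  81.]), 0.73, array([0.517, 0.259, 0.   ]))] [(array([266.,  79.,  43.,  50.]), 0.72)]
cork_mat [(array([218., 153.]), 0.79, array([0.428, 0.326, 0.   ]))] [(array([216., 151.,  68.,  69.]), 0.61)]
```

View pics/w3.png

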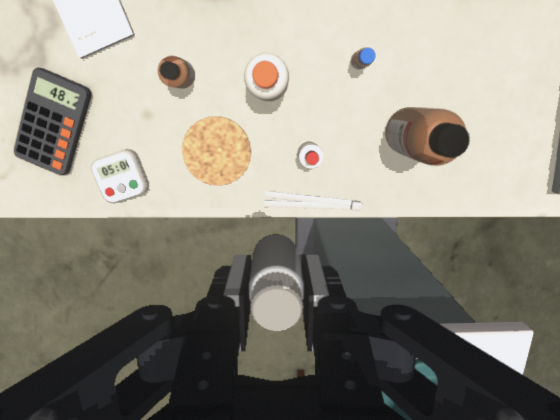

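Wrist picture: the vial is held upright at (275,290). The mat is at (216,151), the dropper at (173,72), the orange-capped white bottle at (265,78), the blue-capped amber vial at (365,57), the red-capped oil bottle at (311,157) and the big amber bottle at (430,135). Next I place the vial on the mat, whose centre is about (.431,.328).

```bash
python3 - <<'E'
from h import *
np.set_printoptions(precision=4,suppress=True)
p,T=wrist();q=viewer.read_camera("top")
print("mat",atz(p,(216.5,151),.006,T),atz(q,(167.5,265.5),.006))
C=dict(vial=((367.5,56),(226.5,214),.047),drop=((170.5,70),(147,229.5),.063),big=((451,140),(255,239),.126))
for n,(a,b,z) in C.items():
    print(n,atz(p,a,z,T),atz(q,b,z),tri([ray(p,a,T),ray(q,b)]))
E
```

```text
mat [0.4303 0.3279 0.006 ] [0.427  0.3215 0.006 ]
vial [0.5409 0.1495 0.047 ] [0.5396 0.1434 0.047 ] (array([0.5433, 0.145 , 0.0284]), [np.float64(0.0002112850268156595), np.float64(0.00021128502681576534)])
drop [0.5252 0.3647 0.063 ] [0.5211 0.3564 0.063 ] (array([0.5248, 0.3634, 0.0519]), [np.float64(0.004402965620923446), np.float64(0.004402965620923457)])
big [0.4566 0.0823 0.126 ] [0.4511 0.0729 0.126 ] (array([0.4545, 0.0734, 0.1072]), [np.float64(0.0004224163376164115), np.float64(0.0004224163376163673)])
```

Emit:
step_arm(series=[0.012,-0.04,0.04,0,0.012,-0.077,0.09,0,0.012,-0.077,0.14,0,0.012,-0.077,0.19,0,0.012,-0.077,0.23,0,0.012,-0.077,0.26,0,0.012,-0.077,0.28,0,0.012,-0.077,0.285,0])

```text
time: 10.42
tool_pos: [0.4304, 0.3268, 0.0456]
tcp_rot: [3.14, -0.0, -0.004]
wrist_force: [0.5, 0.6, 0.4]
width: 0.252
grip_force: 24.7
```

Emit:
step_arm(series=[0,0,0.006,0,0,0,0.012,0,0,0,0.016,0,0,0,0.018,0,0,0,0.018,0,0,0,0.018,0,0,0,0.018,0])

```text
time: 11.3
tool_pos: [0.4316, 0.3276, 0.0294]
tcp_rot: [-3.141, 0.0, -0.0]
wrist_force: [0.3, 0.1, 0.2]
width: 0.25
grip_force: 24.7
```

Emit:
step_arm(series=[0,0,0.001,0,0,0,0.002,0,0,0,0.002,0,0,0,0.002,0])

```text
time: 11.8
tool_pos: [0.432, 0.3278, 0.0292]
tcp_rot: [-3.141, 0.0, -0.001]
wrist_force: [-3.2, -3.1, 12.4]
width: 0.251
grip_force: 25.9
```

Contact is felt, so the vial is on the mat. I release it and rise.

Emit:
step_arm(series=[0,0,-0.001,0,0,0,-0.001,0,0,0,-0.001,0,0,0,-0.001,0], gripper=0.5)

```text
time: 12.3
tool_pos: [0.4314, 0.3274, 0.028]
tcp_rot: [3.141, -0.0, -0.001]
wrist_force: [-0.3, 0.3, -0.4]
width: 0.499
grip_force: 0.0
```

Emit:
step_arm(series=[0,0,-0.02,0,0,0,-0.05,0,0,0,-0.1,0,0,0,-0.15,0,0,0,-0.2,0,0,0,-0.22,0,0,0,-0.222,0,0,0,-0.222,0])

```text
time: 13.3
tool_pos: [0.4305, 0.3269, 0.248]
tcp_rot: [3.14, -0.0, -0.004]
wrist_force: [-1.5, -0.0, -0.4]
width: 0.497
grip_force: 0.0
```

```bash
python3 look.py w4 white_vial:.006 cork_mat:0 amber_vial:0 amber_dropper:0 oil_bottle:0 white_bottle:0
```

```text
13.35 [0.43  0.327 0.248] [ 3.139 -0.    -0.006] [-0.001  0.004  0.002  0.001  0.003 -0.   ] cam [0.501 0.327 0.39 ]
white_vial [(array([277., 168.]), 0.96, array([0.433, 0.326, 0.006]))] [(array([274., 175.,  26.,  35.]), 0.91)]
cork_mat [(array([275., 172.]), 0.59, array([0.428, 0.328, 0.   ]))] [(array([273., 171.,  87.,  82.]), 0.85)]
amber_vial [(array([452.,  62.]), 0.74, array([0.543, 0.146, 0.   ]))] []
amber_dropper [(array([236.,  75.]), 0.7, array([0.528, 0.368, 0.   ]))] [(array([232.,  74.,  40.,  41.]), 0.55), (array([463.,  60.,  37.,  27.]), 0.55)]
oil_bottle [(array([385., 172.]), 0.79, array([0.428, 0.207, 0.   ]))] []
white_bottle [(array([343.,  88.]), 0.7, array([0.515, 0.258, 0.   ]))] [(array([351.,  84.,  61.,  61.]), 0.95), (array([460.,  60.,  41.,  25.]), 0.35)]
```

View pics/w4.png

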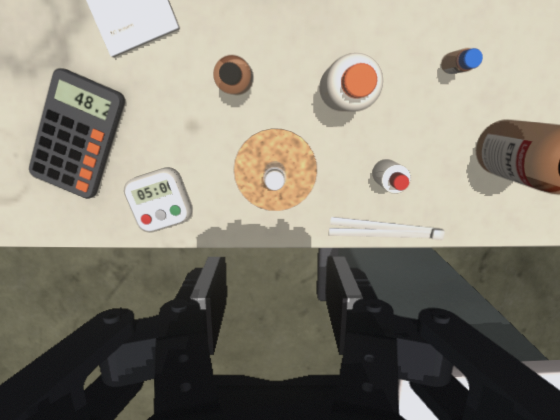

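The white vial stands at the mat's middle (275,178). The dropper is next.

```bash
python3 - <<'E'
from h import *
np.set_printoptions(precision=4,suppress=True)
p,T=wrist()
print("drop",atz(p,(231,73),.063,T),"vial",atz(p,(473,58),.047,T),"oil",atz(p,(400,181.5),.056,T),"wb",atz(p,(360.5,80),.096,T))
for X in [(.525,.3645,.047),(.525,.3645,0)]:
    print([proj(p,np.array(X)+d,T) for d in np.array([[0,.017,0],[0,-.017,0],[.017,0,0],[-.017,0,0]])])
E
```

```text
drop [0.5273 0.3667 0.063 ] vial [0.5433 0.1488 0.047 ] oil [0.4303 0.2098 0.056 ] wb [0.5197 0.262  0.096 ]
[array([216.9077,  77.1908]), array([254.3833,  76.9648]), array([235.1111,  57.2146]), array([236.1421,  96.4669])]
[array([224.0837,  80.2985]), array([257.0277,  80.1229]), array([240.1406,  62.8069]), array([240.9447,  97.2467])]
```

Turn by −0.8 rad on the way, to keep the wrist camera clear of the microscopes.

Emit:
step_arm(series=[0.03,-0.01,0,-0.18,0.06,-0.02,0,-0.36,0.09,-0.038,0.02,-0.54,0.096,-0.038,0.06,-0.72,0.096,-0.038,0.09,-0.8,0.096,-0.038,0.11,-0.8,0.096,-0.038,0.12,-0.8,0.096,-0.038,0.12,-0.8], gripper=0.65)

```text
time: 15.0
tool_pos: [0.5274, 0.3655, 0.1302]
tcp_rot: [2.894, 1.222, -0.0]
wrist_force: [0.2, -0.2, 0.1]
width: 0.652
grip_force: 0.0
```

```bash
python3 look.py w5 amber_dropper:0; python3 - <<'E'
from h import *
p,T=wrist()
for z,r in((.063,.0095),(.047,.017),(0,.017)):
    print(z,[np.round(proj(p,np.array([.527,.366,z])+d,T)) for d in r*np.array([[0,1,0],[0,-1,0],[1,0,0],[-1,0,0]])])
E
```

```text
15.05 [0.528 0.366 0.131] [-2.894 -1.222 -0.002] [-0.001 -0.012 -0.015  0.004 -0.    -0.004] cam [0.576 0.417 0.273]
amber_dropper [(array([274., 198.]), 0.8, array([0.526, 0.367, 0.   ]))] [(array([272., 209.,  50.,  62.]), 0.61)]
0.063 [array([265., 214.]), array([286., 235.]), array([287., 214.]), array([265., 235.])]
0.047 [array([257., 199.]), array([293., 234.]), array([294., 200.]), array([257., 234.])]
0 [array([260., 184.]), array([291., 214.]), array([291., 184.]), array([260., 213.])]
```

View pics/w5.png

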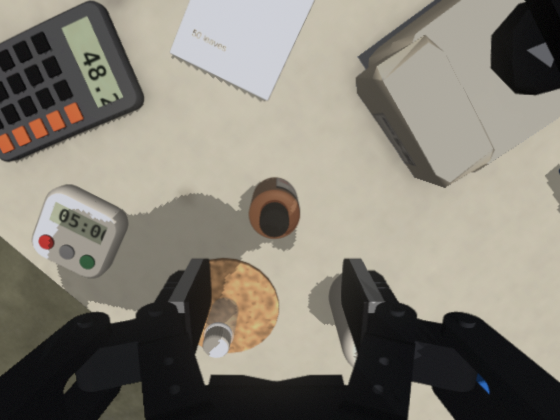

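The dropper is centred between the fingers at (273,210). The white bottle is clear, to the side. Descend and grip.

Emit:
step_arm(series=[0.0015,-0.001,0.03,0,0.0015,-0.001,0.06,0,0.0015,-0.001,0.09,0,0.0015,-0.001,0.105,0,0.0015,-0.001,0.107,0,0.0015,-0.001,0.107,0,0.0015,-0.001,0.107,0])

```text
time: 16.08
tool_pos: [0.529, 0.368, 0.025]
tcp_rot: [-2.893, -1.223, -0.004]
wrist_force: [-0.4, 0.3, -0.0]
width: 0.646
grip_force: 0.0
```

Emit:
step_arm(series=[0,0,0,0,0,0,0,0,0,0,0,0,0,0,0,0,0,0,0,0], gripper=0, newtons=25)

```text
time: 16.7
tool_pos: [0.5286, 0.3678, 0.0244]
tcp_rot: [-2.893, -1.223, -0.003]
wrist_force: [-0.1, -0.1, 5.5]
width: 0.391
grip_force: 25.1
```

Emit:
step_arm(series=[0,0,-0.02,0,0,0,-0.06,0,0,0,-0.11,0,0,0,-0.16,0,0,0,-0.19,0,0,0,-0.2,0,0,0,-0.2,0])

```text
time: 17.58
tool_pos: [0.5278, 0.3673, 0.2236]
tcp_rot: [-2.894, -1.223, -0.001]
wrist_force: [0.2, -0.5, 0.3]
width: 0.387
grip_force: 24.9
```

Emit:
step_arm(series=[-0.02,0.02,0,0.05,-0.06,0.05,0,0.15,-0.1,0.08,0,0.3,-0.135,0.11,0,0.45,-0.17,0.14,0,0.6,-0.205,0.17,0,0.72,-0.235,0.195,0,0.8,-0.255,0.211,0,0.8])

```text
time: 18.58
tool_pos: [0.4996, 0.0356, 0.2206]
tcp_rot: [3.141, -0.003, -0.007]
wrist_force: [0.7, 0.1, 0.8]
width: 0.39
grip_force: 25.0
```

Emit:
step_arm(series=[-0.004,0.045,0,0,-0.007,0.09,0,0,-0.01,0.13,0,0,-0.013,0.17,0,0,-0.017,0.2,0.02,0,-0.017,0.22,0.04,0,-0.017,0.22,0.04,0,-0.017,0.22,0.04,0])

```text
time: 19.58
tool_pos: [0.4837, -0.1819, 0.1822]
tcp_rot: [-3.14, 0.001, 0.003]
wrist_force: [0.3, 0.0, -1.3]
width: 0.387
grip_force: 25.0
```

Emit:
step_arm(series=[0,0,0,0,0,0,0,0,0,0,0,0])

```text
time: 19.95
tool_pos: [0.4848, -0.1823, 0.1839]
tcp_rot: [3.141, 0.001, 0.001]
wrist_force: [-0.2, -0.1, -0.3]
width: 0.385
grip_force: 25.0
```

```bash
python3 - <<'E'
from pk import *
p,T=wrist();s=monitor.read_state();print(s["time"],s["tool_pos"],s["tcp_rot"],s["width"]);save("w6",p["image"])
for n,X in dict(m=(.484,-.182,.058),l=(.494,-.3757,.058),s=(.4885,-.2785,.058)).items():
    try: print(n,proj(p,X,T),*circ(p,proj(p,X,T),.058,T))
    except Exception as e: print(n,e)
z=s["tool_pos"][2]
for h in (.047-.023,-.023): 
    print(h,[np.round(proj(p,np.array([s["tool_pos"][0],s["tool_pos"][1],z+h])+.017*np.array(d),T)) for d in([0,1,0],[0,-1,0],[1,0,0],[-1,0,0])])
E
```

```text
20.0 [ 0.4847 -0.1823  0.1837] [3.1413 0.0006 0.0011] 0.384148947917206
m [276.1354 199.6804] [ 0.4832 -0.1819] 0.025170653770122408
l [524.3579 187.4704] [ 0.4938 -0.3747] 0.03937928358227025
s [401.8461 194.0391] [ 0.489  -0.2783] 0.018922995191046305
0.024 [array([231., 302.]), array([323., 302.]), array([277., 260.]), array([277., 341.])]
-0.023 [array([242., 252.]), array([311., 252.]), array([277., 219.]), array([277., 283.])]
```

View pics/w6.png

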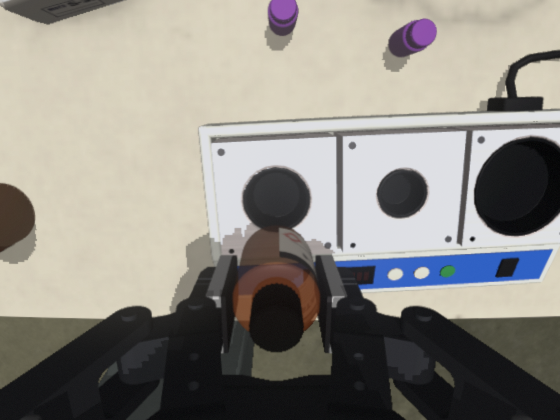

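```bash
python3 - <<'E'
from pk import *
p,T=wrist();s=monitor.read_state();im=p["image"].copy();c=s["tool_pos"]
a=np.linspace(0,6.28,80)
for h,r,col in((.063,.0095,(0,255,0)),(.047,.017,(255,255,0)),(0,.017,(0,255,255))):
    q=np.array([proj(p,[c[0]+r*np.cos(t),c[1]+r*np.sin(t),c[2]-.023+h],T) for t in a]);cv2.polylines(im,[np.int32(q*8)],True,col,1,cv2.LINE_AA,3)
im=np.hstack([p["image"][200:370,200:350],im[200:370,200:350]])
save("w6c",cv2.resize(im,None,fx=2.6,fy=2.6,interpolation=2))
E
```

```text
(no output)
```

View pics/w6c.png

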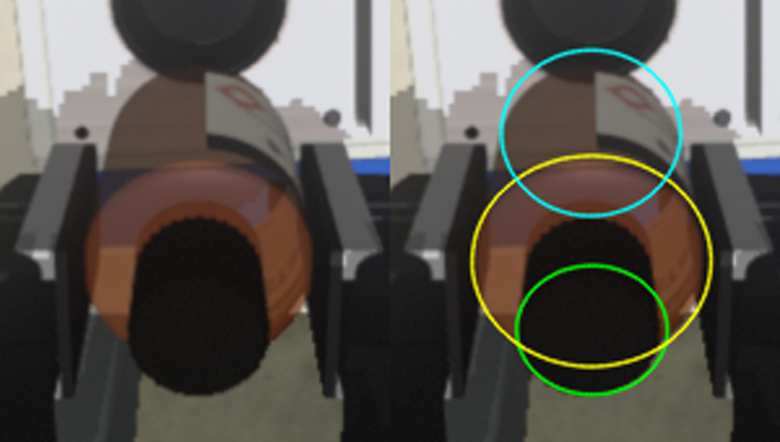

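Overlay: the held dropper matches the prediction within about 1.5 mm, and the medium pocket at (276,199) is confirmed. Lower it.

Emit:
step_arm(series=[0.001,0,0.03,0,0.001,0,0.06,0,0.001,0,0.085,0,0.001,0,0.1,0,0.001,0,0.11,0,0.001,0,0.116,0,0.001,0,0.117,0,0.001,0,0.117,0])

```text
time: 21.05
tool_pos: [0.486, -0.1829, 0.0669]
tcp_rot: [3.141, -0.0, 0.002]
wrist_force: [-0.4, -0.2, 0.1]
width: 0.391
grip_force: 25.0
```

Emit:
step_arm(series=[0,0,0.001,0,0,0,0.002,0,0,0,0.003,0,0,0,0.003,0,0,0,0.003,0])

```text
time: 21.68
tool_pos: [0.4857, -0.1827, 0.0644]
tcp_rot: [3.141, -0.0, 0.001]
wrist_force: [-2.8, 1.2, 6.7]
width: 0.387
grip_force: 25.6
```

Emit:
step_arm(series=[0,0,-0.001,0,0,0,-0.001,0,0,0,-0.001,0,0,0,-0.001,0,0,0,-0.001,0], gripper=0.65)

```text
time: 22.3
tool_pos: [0.4854, -0.1826, 0.0642]
tcp_rot: [-3.141, 0.0, 0.0]
wrist_force: [-0.3, 0.2, 0.2]
width: 0.647
grip_force: 0.0
```

Emit:
step_arm(series=[0,0,-0.02,0,0,0,-0.05,0,0,0,-0.09,0,0,0,-0.12,0,0,0,-0.14,0,0,0,-0.14,0,0,0,-0.14,0])

```text
time: 23.18
tool_pos: [0.4849, -0.1824, 0.2032]
tcp_rot: [-3.141, 0.0, 0.002]
wrist_force: [-0.2, 0.5, -1.0]
width: 0.651
grip_force: 0.0
```

```bash
cat > ov.py <<'E'
from pk import *
import sys
# ov.py name cx cy z0 crop(u0 v0 u1 v1) scale  h,r ...
def ov(name,c,z0,rings,box,f):
    p,T=wrist();im=p["image"].copy();s=monitor.read_state();print(s["tool_pos"],s["width"])
    for h,r in rings:
        q=np.array([proj(p,[c[0]+r*np.cos(t),c[1]+r*np.sin(t),z0+h],T) for t in np.linspace(0,6.28,80)])
        cv2.polylines(im,[np.int32(q*8)],True,(0,255,0),1,cv2.LINE_AA,3)
    u0,v0,u1,v1=box;im=np.hstack([p["image"][v0:v1,u0:u1],im[v0:v1,u0:u1]]);save(name,cv2.resize(im,None,fx=f,fy=f,interpolation=2));return p,T
E
python3 -c "
from ov import *
p,T=ov('w7',(.484,-.182),.04,[(0.018,.023),(.047,.017),(.063,.0095)],(200,100,350,260),2.6)
for n in ['amber_dropper','block_medium','amber_vial']: print(n,[(np.round(r['point']),round(r['score'],2),atz(p,r['point'],dict(amber_dropper=.04,block_medium=.014,amber_vial=0)[n],T)) for r in viewer.spot_point(p,n)[:2]])"
```

```text
[ 0.4846 -0.1822  0.2028] 0.6517306516635624
amber_dropper [(array([279., 193.]), 0.71, array([ 0.4799, -0.1846,  0.04  ]))]
block_medium [(array([275., 181.]), 0.57, array([ 0.4845, -0.1808,  0.014 ]))]
amber_vial []
```

View pics/w7.png

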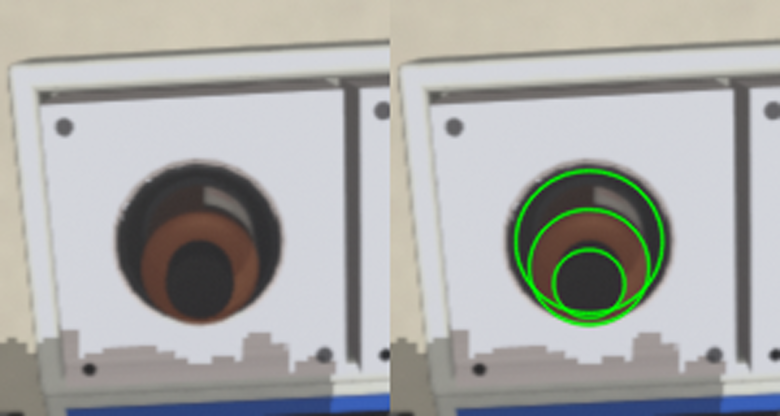

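The dropper is seated on the rings. Now the amber vial, with yaw 1.2 to keep the camera away from the microscopes.

Emit:
step_arm(series=[0.005,-0.04,0,-0.15,0.013,-0.09,0,-0.32,0.023,-0.14,0,-0.49,0.033,-0.19,0,-0.66,0.042,-0.24,0,-0.83,0.05,-0.29,0,-1.0,0.057,-0.331,0,-1.15,0.057,-0.331,0,-1.2], gripper=0.55)

```text
time: 24.38
tool_pos: [0.5424, 0.1513, 0.2034]
tcp_rot: [-2.587, -1.781, 0.001]
wrist_force: [0.4, 0.2, 0.2]
width: 0.546
grip_force: 0.0
```

Emit:
step_arm(series=[0,0,0.03,0,0,0,0.06,0,0,0,0.084,0,0,0,0.084,0,0,0,0.084,0,0,0,0.084,0])

```text
time: 25.12
tool_pos: [0.5437, 0.1486, 0.1218]
tcp_rot: [2.592, 1.773, 0.004]
wrist_force: [0.6, -0.8, 0.1]
width: 0.558
grip_force: 0.0
```

```bash
python3 -c "
from ov import *
p,T=ov('w8',(.542,.149),0,[(0,.0105),(.036,.0105),(.047,.009)],(150,100,400,300),1.6)
for n in ['amber_vial']: print(n,[(np.round(r['point']),round(r['score'],2),atz(p,r['point'],0,T)) for r in viewer.spot_point(p,n)[:2]],viewer.boxes_of(p,n)[:1])
im=p['image'].astype(int);m=((im[...,2]>im[...,0]+50)&(im[...,2]>90)).astype(np.uint8);n,l,st,ce=cv2.connectedComponentsWithStats(m)
for i in range(1,n):
    if st[i,4]>50: print(st[i],ce[i])
"
```

```text
[0.5436 0.1486 0.1218] 0.551946065157029
amber_vial [(array([273., 199.]), 0.63, array([0.5419, 0.151 , 0.    ])), (array([106., 184.]), 0.54, array([0.4289, 0.2081, 0.    ]))] [{'extent': [275.1, 210.0, 29.2, 46.8], 'score': 0.84}]
[ 478    0   82  135 9881] [520.3658  62.3388]
[476  55   7  31 145] [479.2138  69.9241]
[262 209  26  25 478] [274.7238 221.1172]
```

View pics/w8.png

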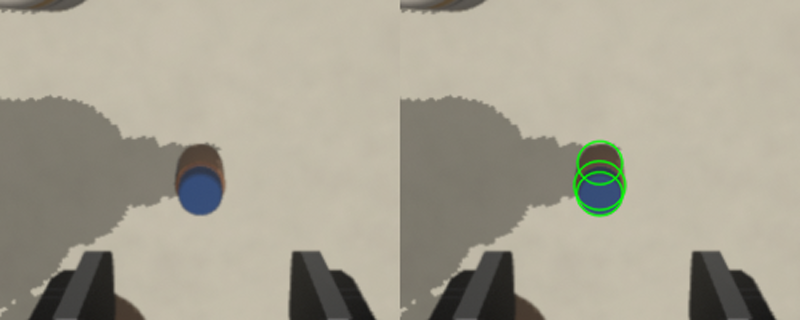

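The amber vial fits the rings at (.542,.149). Grip it.

Emit:
step_arm(series=[0,0,0.03,0,0,0,0.06,0,0,0,0.085,0,0,0,0.096,0,0,0,0.098,0,0,0,0.098,0,0,0,0.098,0])

```text
time: 26.15
tool_pos: [0.5436, 0.1486, 0.0235]
tcp_rot: [2.592, 1.773, 0.003]
wrist_force: [-0.8, -0.2, -0.4]
width: 0.552
grip_force: 0.0
```

Emit:
step_arm(series=[0,0,0,0,0,0,0,0,0,0,0,0,0,0,0,0,0,0,0,0,0,0,0,0], gripper=0, newtons=25)

```text
time: 26.9
tool_pos: [0.5431, 0.1485, 0.023]
tcp_rot: [2.593, 1.773, 0.002]
wrist_force: [-1.4, -1.3, 5.6]
width: 0.23
grip_force: 24.6
```

Emit:
step_arm(series=[0,0,-0.02,0,0,0,-0.06,0,0,0,-0.11,0,0,0,-0.16,0,0,0,-0.19,0,0,0,-0.2,0,0,0,-0.2,0])

```text
time: 27.78
tool_pos: [0.5424, 0.1484, 0.2219]
tcp_rot: [-2.593, -1.774, 0.0]
wrist_force: [-0.3, 1.0, 0.6]
width: 0.233
grip_force: 24.5
```

Emit:
step_arm(series=[-0.03,0.008,0,0,-0.08,0.02,0,0,-0.13,0.033,0,0,-0.18,0.045,0,0,-0.23,0.058,0,0,-0.28,0.07,0,0,-0.33,0.083,0,0,-0.37,0.093,0,0])

```text
time: 28.78
tool_pos: [0.4932, -0.2314, 0.2193]
tcp_rot: [-2.591, -1.77, 0.003]
wrist_force: [0.1, -0.3, 0.6]
width: 0.23
grip_force: 24.5
```

Emit:
step_arm(series=[-0.03,0.008,0,0,-0.048,0.012,0.02,0,-0.048,0.012,0.06,0,-0.048,0.012,0.08,0,-0.048,0.012,0.08,0,-0.048,0.012,0.08,0,-0.048,0.012,0.08,0])

```text
time: 29.65
tool_pos: [0.4901, -0.2796, 0.144]
tcp_rot: [2.59, 1.773, 0.002]
wrist_force: [0.1, 0.1, -0.3]
width: 0.233
grip_force: 24.5
```

```bash
python3 -c "
from ov import *
s=monitor.read_state()
p,T=ov('w9',s['tool_pos'][:2],s['tool_pos'][2]-.022,[(0,.0105),(.036,.0105),(.047,.009)],(180,130,380,360),1.9)
im=p['image'].copy()
print('pocket at',proj(p,(.4885,-.2785,.058),T),*circ(p,proj(p,(.4885,-.2785,.058),T),.058,T))"
```

```text
[ 0.49   -0.2797  0.144 ] 0.22926432548623132
pocket at [273.9473 214.2906] [ 0.4882 -0.2793] 0.018332664564277578
```

View pics/w9.png

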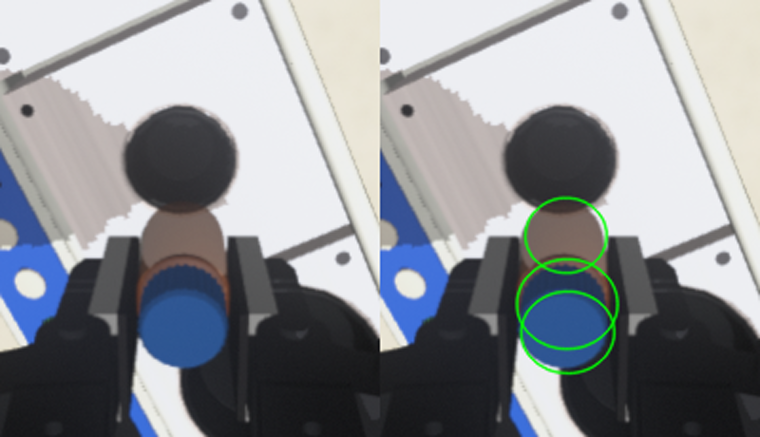

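Vial held straight and the pocket is confirmed beneath it. Lower.

Emit:
step_arm(series=[0,0,0.02,0,0,0,0.04,0,0,0,0.058,0,0,0,0.07,0,0,0,0.075,0,0,0,0.077,0,0,0,0.077,0,0,0,0.077,0])

```text
time: 30.7
tool_pos: [0.4892, -0.2795, 0.0659]
tcp_rot: [2.592, 1.773, 0.001]
wrist_force: [-0.0, -0.5, 0.5]
width: 0.227
grip_force: 24.5
```

Emit:
step_arm(series=[0,0,0.001,0,0,0,0.002,0,0,0,0.003,0,0,0,0.003,0,0,0,0.003,0])

```text
time: 31.32
tool_pos: [0.4889, -0.2794, 0.063]
tcp_rot: [2.593, 1.773, 0.0]
wrist_force: [-2.0, 1.1, 4.7]
width: 0.229
grip_force: 25.0
```

Emit:
step_arm(series=[0,0,-0.001,0,0,0,-0.001,0,0,0,-0.001,0,0,0,-0.001,0,0,0,-0.02,0,0,0,-0.07,0,0,0,-0.12,0,0,0,-0.16,0], gripper=0.55)

```text
time: 32.33
tool_pos: [0.4895, -0.2797, 0.2264]
tcp_rot: [2.59, 1.772, 0.002]
wrist_force: [0.5, -0.2, -0.2]
width: 0.551
grip_force: 0.0
```

Emit:
step_arm(series=[0,0,0,0,0,0,0,0])

```text
time: 32.58
tool_pos: [0.4887, -0.2792, 0.2228]
tcp_rot: [2.593, 1.773, 0.0]
wrist_force: [-0.6, 0.4, -0.2]
width: 0.548
grip_force: 0.0
```

```bash
python3 -c "
from ov import *
p,T=ov('w10',(.4885,-.2785),.04,[(.018,.0165),(.036,.0105),(.047,.009)],(180,100,380,330),1.9)
im=p['image'].astype(int);m=((im[...,2]>im[...,0]+50)&(im[...,2]>90)).astype(np.uint8);n,l,st,ce=cv2.connectedComponentsWithStats(m)
for i in range(1,n):
    if st[i,4]>200: print(st[i],ce[i])
print('cap pred',proj(p,(.4885,-.2785,.087),T),proj(p,(.4885,-.2785,.076),T))
"
```

```text
[ 0.4881 -0.2788  0.2215] 0.551556612903231
[534   0  26  56 680] [549.9515  19.6544]
[ 110   59  169  278 7224] [190.8373 194.0775]
[266 186  21  21 364] [276.1181 196.1868]
cap pred [276.4584 195.6701] [276.437  192.3696]
```

Emit:
step_arm(series=[0.04,-0.02,0,0.15,0.08,-0.04,0,0.32,0.13,-0.064,0,0.49,0.18,-0.089,0,0.66,0.23,-0.113,0,0.83,0.28,-0.138,0,1.0,0.323,-0.159,0,1.15,0.323,-0.159,0,1.2], gripper=1)

```text
time: 33.62
tool_pos: [0.4558, 0.0825, 0.2203]
tcp_rot: [-3.141, -0.003, 0.006]
wrist_force: [1.0, -0.6, 0.1]
width: 1.0
grip_force: 0.0
```

Emit:
step_arm(series=[0,0,0,0,0,0,0,0,0,0,0,0])

```text
time: 34.0
tool_pos: [0.4576, 0.0787, 0.2218]
tcp_rot: [3.141, -0.002, -0.001]
wrist_force: [0.5, -0.5, 0.0]
width: 0.998
grip_force: 0.0
```

```bash
python3 -c "
from ov import *
p,T=ov('w11',(.457,.081),0,[(.0,.03),(.085,.03),(.126,.0165)],(130,60,430,400),1.3)
print([(np.round(r['point']),round(r['score'],2),atz(p,r['point'],0,T)) for r in viewer.spot_point(p,'amber_bottle')[:2]],viewer.boxes_of(p,'amber_bottle')[:1])
"
```

```text
[0.4577 0.0787 0.222 ] 0.9977353956772927
[(array([275., 176.]), 0.65, array([0.4558, 0.0805, 0.    ]))] [{'extent': [276.1, 191.2, 80.0, 89.1], 'score': 0.58}]
```

View pics/w11.png

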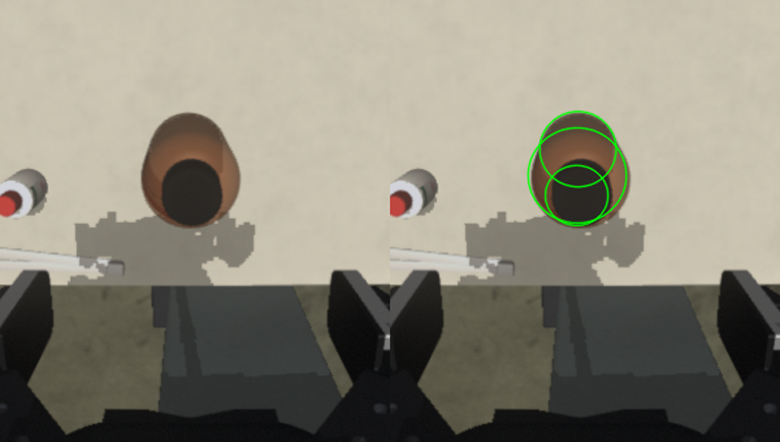

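The amber vial's cap is on the predicted spot, so it is seated. The big bottle fits rings at (.457,.079). Descend with the tip at .058, which leaves the cap clear of the gripper body, and grip.

Emit:
step_arm(series=[0,0.001,0.03,0,0,0.001,0.06,0,0,0.001,0.09,0,0,0.001,0.12,0,0,0.001,0.145,0,0,0.001,0.16,0,0,0.001,0.164,0,0,0.001,0.164,0])

```text
time: 35.15
tool_pos: [0.4583, 0.0784, 0.0587]
tcp_rot: [-3.141, 0.001, -0.001]
wrist_force: [-0.2, 0.1, 0.4]
width: 0.999
grip_force: 0.0
```

Emit:
step_arm(series=[0,0,0,0,0,0,0,0,0,0,0,0,0,0,0,0,0,0,0,0,0,0,0,0,0,0,0,0], gripper=0.4, newtons=60)

```text
time: 36.02
tool_pos: [0.4594, 0.0787, 0.0598]
tcp_rot: [-3.141, 0.0, -0.005]
wrist_force: [0.0, 0.8, 4.6]
width: 0.679
grip_force: 65.1
```

Emit:
step_arm(series=[0,0,-0.005,0,0,0,-0.015,0,0,0,-0.02,0,0,0,-0.02,0])

```text
time: 36.52
tool_pos: [0.4581, 0.0785, 0.0789]
tcp_rot: [-3.141, 0.0, -0.002]
wrist_force: [0.2, 0.3, -2.3]
width: 0.676
grip_force: 64.5
```

Emit:
step_arm(series=[0,0,-0.03,0,0,0,-0.07,0,0.002,0.015,-0.11,0,0.004,0.04,-0.14,0,0.007,0.075,-0.15,0,0.009,0.11,-0.15,0,0.012,0.15,-0.15,0,0.015,0.19,-0.15,0])

```text
time: 37.52
tool_pos: [0.4723, -0.1127, 0.2279]
tcp_rot: [-3.141, 0.0, 0.001]
wrist_force: [-0.3, -0.3, -2.0]
width: 0.672
grip_force: 65.3
```

Emit:
step_arm(series=[0.003,0.04,0,0,0.007,0.08,0,0,0.01,0.12,0,0,0.014,0.16,0,0,0.017,0.2,0,0,0.02,0.235,0,0,0.022,0.255,0,0,0.022,0.265,0,0])

```text
time: 38.52
tool_pos: [0.4944, -0.377, 0.2277]
tcp_rot: [-3.14, 0.001, 0.001]
wrist_force: [0.1, -0.5, -3.1]
width: 0.676
grip_force: 65.3
```

Emit:
step_arm(series=[0,0,0.01,0,0,0,0.025,0,0,0,0.04,0,0,0,0.05,0,0,0,0.05,0,0,0,0.05,0])

```text
time: 39.28
tool_pos: [0.4949, -0.3767, 0.1787]
tcp_rot: [3.141, -0.0, 0.001]
wrist_force: [0.3, 0.1, -2.8]
width: 0.671
grip_force: 65.3
```

```bash
python3 -c "
from ov import *
s=monitor.read_state();print(s['wrist_force'],s['grip_force'],s['tcp_rot'])
p,T=ov('w12',s['tool_pos'][:2],s['tool_pos'][2]-.058,[(0,.03),(.085,.03),(.126,.0165)],(130,60,430,400),1.3)
im=p['image'].copy()
"
```

```text
[ 0.3015  0.0842 -2.7707] 65.30073776375502 [ 3.1412 -0.0001  0.0008]
[ 0.4951 -0.3769  0.179 ] 0.6737266285995532
```

View pics/w12.png

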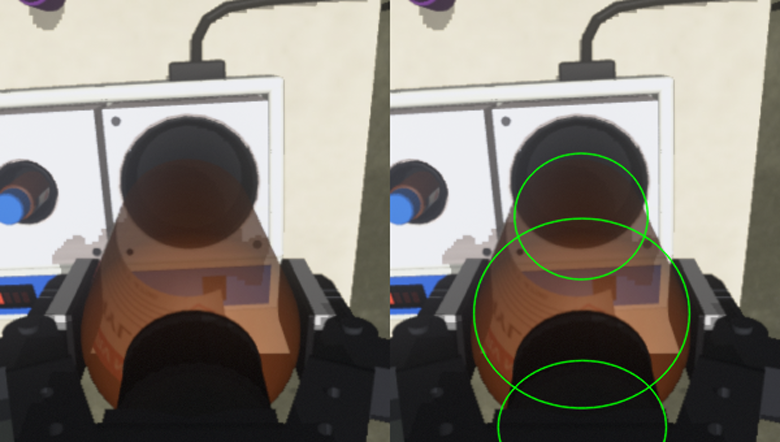

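Held bottle matches its rings, and the large pocket lies beneath. The amber vial is seen standing in its pocket at left. Lower.

Emit:
step_arm(series=[0,0,0.015,0,0,0,0.035,0,0,0,0.05,0,0,0,0.06,0,0,0,0.068,0,0,0,0.074,0,0,0,0.077,0,0,0,0.077,0])

```text
time: 40.33
tool_pos: [0.4947, -0.3766, 0.1014]
tcp_rot: [3.141, -0.0, 0.0]
wrist_force: [-0.3, -0.2, -2.1]
width: 0.678
grip_force: 65.3
```

Emit:
step_arm(series=[0,0,0.001,0,0,0,0.002,0,0,0,0.003,0,0,0,0.003,0,0,0,0.003,0])

```text
time: 40.95
tool_pos: [0.495, -0.3769, 0.0999]
tcp_rot: [3.141, -0.0, 0.001]
wrist_force: [-2.7, 2.0, 4.2]
width: 0.678
grip_force: 66.3
```

Emit:
step_arm(series=[0,0,-0.001,0,0,0,-0.001,0,0,0,-0.001,0,0,0,-0.001,0,0,0,-0.001,0], gripper=0.9)

```text
time: 41.58
tool_pos: [0.4946, -0.3766, 0.0992]
tcp_rot: [-3.142, 0.0, 0.0]
wrist_force: [0.8, 0.1, -0.6]
width: 0.902
grip_force: 0.0
```

Emit:
step_arm(series=[0,0,-0.02,0,0,0,-0.06,0,0,0,-0.11,0,-0.01,0,-0.16,0,-0.02,-0.03,-0.21,0,-0.03,-0.06,-0.24,0,-0.03,-0.1,-0.24,0,-0.03,-0.1,-0.24,0])

```text
time: 42.58
tool_pos: [0.4649, -0.2748, 0.3422]
tcp_rot: [3.14, 0.004, 0.006]
wrist_force: [0.1, -0.7, -0.3]
width: 0.898
grip_force: 0.0
```

Emit:
step_arm(series=[0,0,0,0,0,0,0,0,0,0,0,0])

```text
time: 42.95
tool_pos: [0.4645, -0.2773, 0.3387]
tcp_rot: [-3.141, 0.002, 0.002]
wrist_force: [0.3, -0.2, 0.6]
width: 0.898
grip_force: 0.0
```

```bash
python3 -c "
from ov import *
p,T=wrist();im=p['image'].copy();print(monitor.read_state()['time'])
for c,R_ in (((.484,-.182),[(.018,.023),(.047,.017),(.063,.0095)]),((.4885,-.2785),[(.018,.0165),(.036,.0105),(.047,.009)]),((.494,-.3757),[(.018,.037),(.085,.03),(.126,.0165)])):
  for h,r in R_:
    q=np.array([proj(p,[c[0]+r*np.cos(t),c[1]+r*np.sin(t),.04+h],T) for t in np.linspace(0,6.28,80)])
    cv2.polylines(im,[np.int32(q*8)],True,(0,255,0),1,cv2.LINE_AA,3)
t=viewer.read_camera('top')['image'][200:290,120:310]
a=np.hstack([p['image'][60:300,120:480],im[60:300,120:480]]);a=cv2.resize(a,(800,267));t=cv2.resize(t,(633,300),interpolation=2)
t=np.hstack([t,np.zeros((300,167,3),np.uint8)]);save('w13',np.vstack([a,t]))
"
```

```text
43.0
```

View pics/w13.png

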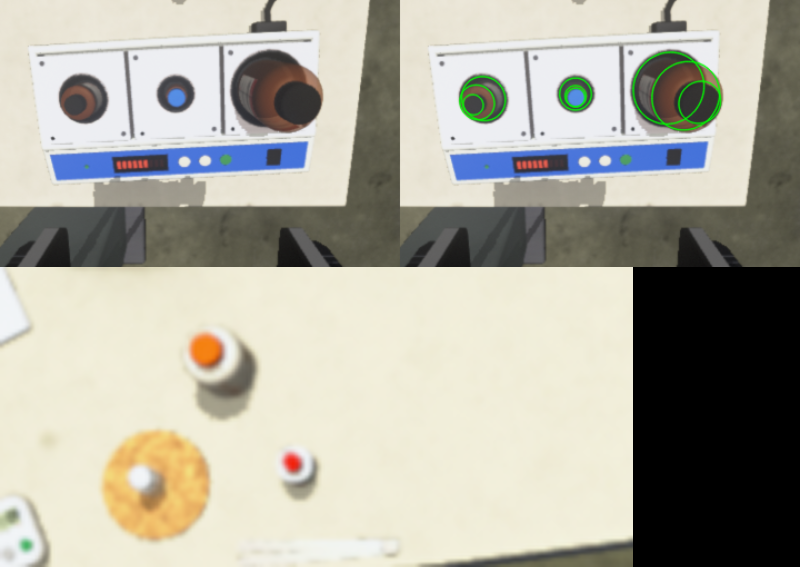

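All bottles sit on their predicted rings. The white vial is on the mat and the two white bottles have not moved. Hand in.

```bash
python3 -c "
from workcell import job
print(job.finish_job())"
```

```text
the job is handed in; nothing more can be done
None
```

The job is handed in: in the last pictures the white vial stands on the cork mat, the three amber bottles are seated in their matching pockets, and the two white bottles had not moved. The hand-in call returned no verdict.

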